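Lock the banding wheel with its index pin

TASK

Lock the banding wheel so that the beaker standing on it can be carved: take the lock pin out of the tool block and push it through the hole in the wheel head until it bears on the index plate hidden underneath, then, pressing lightly, draw the head slowly round with the pin until you feel it give way into the first notch. Stop there, push the pin fully home with its collar down on the head, and let go; force nothing, and leave the beaker and everything else where they stand.

Things in the scene. Friction and masses are not known exactly. Their poses are not given: they have to be found in the camera images.
- pin: Lock pin, standing upright in one of the tool block's holes: steel shank 10 mm thick, 38 mm long; steel collar 28 mm across, 4 mm thick; above it a black plastic grip 20 mm across, from 4 to 40 mm above the collar's underside, with a 25 mm button on top, up to 47 mm. 80 g. Origin: on its axis at the collar's underside; z points up the grip. Round: its yaw means nothing
- pin_tip (a point): Lower end of the pin's shank, on its axis, 38 mm below the collar's underside; the end of the shank is rounded (5 mm radius)
- wheel: Foot of the banding wheel (dark iron turntable), fixed to the bench; origin on the wheel's upright axis at bench height; its yaw tells nothing of the notches. On it turns the round head, 300 mm across, 18 mm thick, top 93 mm above the bench, stiffly: about 2 N at the hole moves it and it stays where it is left. A skirt at its rim hides the index plate below, which does not turn
- plate_top (a point): Centre of the flat top of the hidden index plate, on the wheel's axis, 25 mm below the top of the head (7 mm below its underside). The plate has six radial notches 60 degrees apart, 14 mm wide, 16 mm deep, at unknown angles: turning the head either way, the first comes after 7 to 53 degrees. The pin stands 13 mm short of home while its tip rides on the plate
- head_centre (a point): Centre of the wheel head's top face, 93 mm above the bench; it turns with the head
- lock_hole (a point): Centre of the mouth of the pin hole in the top of the wheel head: 13 mm across, straight down through the head, with a bright 24 mm steel ring round it, 125 mm from the wheel's axis. Two sprung balls halfway down grip the shank: it takes about 3 N (2 to 4) to slide the pin down, and it stays at whatever height it is left, it does not fall. z up; x points away from the wheel's axis; turns with the head
- beaker: Grey clay beaker standing loose in the middle of the wheel head, 92 mm across the rim, 110 mm high, about 0.4 kg. It turns with the head and must stay upright in the middle. Origin: centre of its underside
- block: Wooden tool block on the bench, fixed, 260 x 70 x 45 mm, with four holes 12 mm wide and 41 mm deep in a row along its x axis, 90 and 30 mm either side of its middle. Origin: centre of its underside; z up. The lock pin and three clay tools stand in the holes, each with its collar on the top of the block, 45 mm above the bench
- loop_tool: Loop tool: light wooden handle with a wire loop on top, stands in the tool block, its top 75 mm above the block. Leave it there. Origin: on its axis at the level of the top of the block
- stick: Dark wooden modelling stick, pointed, stands in the tool block, its top 68 mm above the block. Leave it there. Origin: on its axis at the level of the top of the block
- needle_tool: Needle tool: wooden handle with a thin steel needle on top, stands in the tool block, its top 76 mm above the block. Leave it there. Origin: on its axis at the level of the top of the block
- cup: Small fired clay cup, 68 mm across, 70 mm high, on the bench. Leave it. Origin: centre of its underside
- bowl: Fired clay bowl, 140 mm across, 60 mm high, on the bench. Leave it. Origin: centre of its underside
- glaze_jar: White jar with a lid, 64 mm across, 85 mm high, on the bench. Leave it. Origin: centre of its underside
- rib: Half-moon wooden rib, 90 x 28 x 6 mm, lying on the bench. Leave it. Origin: middle of its straight edge, underside
There are look-alikes about, which are no part of the job. Leave any red or yellow look-alike of the beaker alone.

How it is judged:
By the outcome, as a careful person would: the job done as asked, in the order asked, and still so for the second after the job is handed in, with the robot touching nothing.
It also fails if it takes over 72 s, if anything falls off the work surface, if the arm or the gripper's body presses on something with over 40 N, if the wrist force passes 120 N, or if a joint passes its speed limit or range.

ROBOT

A 6-joint arm with a two-finger parallel gripper is mounted at the origin on the work surface. World frame = base frame: x ahead of the robot, y to its left, z up, the work surface at z = 0. Lengths are in m, angles in rad, forces in N, time in s.
With the tool pointing down it reaches from about 0.275 to 1 m from the base axis. Payload 8.4 kg.
Tool frame: the origin (TCP) lies at the centre of the arm's flange, where the gripper is bolted on; the fingertips stand 173 mm ahead of it and the grasp point (between the pads) lies 155 mm ahead of it; z points along the fingers, x is the direction in which the jaws open and shut, and the axes are right-handed (so a half turn about z gives the same grasp; the last joint's range is limited). The gripper opens to 85 mm and grips with 20 to 120 N. Pads are 22 mm wide; open, the fingers measure 114 mm over their backs; the gripper's body (76 mm by 85 mm) begins 54 mm behind the grasp point. The pads swing forward as they close: fully open they stand 13 mm farther back than shut.
Start: joints at [1.124, 0.353, 1.633, -0, 1.155, -0.002], TCP at [0.269, 0.564, 0.405] pointing down, gripper open.
Joint ranges: [-2.63, 2.63], [-0.92, 2.1], [0.06, 2.66], [-1.3, 4.44], [0, 2.69], [-3.02, 3.02]. Speed limits (rad/s): [2.22, 2.22, 2.79, 3.14, 3.14, 3.14].

INTERFACE

Orientations are given as a unit quaternion [w, x, y, z].
In Python, from bench import status, snapshot, robot gives the robot as it stands.
- The arm moves only by the tool jog_arm, never from a script. Its argument "plan" is a list that holds one entry, the list of rows, each a list of 5 numbers: the shift along the tool's x, y, z in m, then the turn about the tool's z in degrees, then the opening, from 0 (shut) to 1 (fully open). A call has 1 to 5 rows; each row is the pose to reach, as a shift and turn from the pose commanded when the call began, along the tool's axes at that moment; what a row does not reach only later rows make up. A row lasts 1/12 s, in which the tool goes at most 41.7 mm and 7.16 degrees, less where a joint would pass 70% of its speed; a pose out of reach is approached as far as the arm can. A call with a gripper value outside its range is refused whole. The fingers move at their own pace and stop on an object; the grip force is fixed at half the most. Time passes only in rows, so rows that repeat a pose let the fingers close. It gives the time, the measured TCP pose, the force and the opening at its end, in the units of the state.
- status.state(): the state, without advancing time (a new reading comes with each control period).
- snapshot(name): name is "scene" or "top"; returns a dict with "color" (480x640x3 uint8, red, green, blue), "z_map" (480x640 float32, m along the optical axis (not along the pixel's ray), 0 where there is no reading), "fx", "fy", "cx", "cy" (pixels), "k1" (the pictures are not rectified: a ray, as slopes to the right and down, at radius r is drawn at 1 + k1 r^2 times it, then the intrinsics apply), "R" (3x3) and "t" (3): a world point X has camera coordinates R X + t. Camera axes: x right, y down, z forward; pixel columns grow to the right and rows downward; lengths in m; the calibration is good to about 2 mm. A picture is of the moment at which its call begins.
- robot.hand_in(): hands the job in, once; it reports no verdict.
The state is a dict: "time": time; "joints": joint angles; "qd": joint speeds; "tau": joint torques, N m; "position": TCP position; "tool_rot": TCP orientation; "force": force on the tool from outside, world axes, zero at the start; "wrist_torque": the same for the moment, N m; "opening": finger opening in m.
Only numpy, scipy, OpenCV 4.12 (cv2) and the standard library are available. Lean on these libraries where they do the work, as an engineer would, in place of code of your own. Each camera call takes 0.05 s, during which the arm holds its last target.

## Working session

There is one attempt and no reset: what is moved stays moved. The work goes in short steps, Python scripts to look and compute and a tool call to move; the robot and the scene stay as the last step left them, time stands still between calls to the robot, and variables do not carry over. Pictures are saved under pics/ and viewed, and the job is handed in when it is done.

Besides the shell and the picture viewer there is one more tool, called after "Call:" as name(argument=value, ...), one argument or row to a line, values as JSON. jog_arm: Moves the arm, as the interface text tells. Its arguments: {"type":"object","properties":{"plan":{"type":"array","items":{"type":"array","items":{"type":"array","items":{"type":"number"}}}}},"required":["plan"]}

```bash
ls; mkdir -p pics; python3 - <<'E'
from bench import status, snapshot
import cv2, pickle
print(status.state())
for n in ("scene","top"):
    s=snapshot(n); pickle.dump(s,open(f"{n}0.pkl","wb"))
    cv2.imwrite(f"pics/{n}0.png",s["color"][:,:,::-1])
    print(n,s["fx"],s["cx"],s["cy"],s["k1"],s["R"],s["t"])
E
```

```text
pics
{'time': 0.0, 'joints': array([ 1.12359798e+00,  3.53669983e-01,  1.63414344e+00,  2.61454545e-05,
        1.15519643e+00, -2.39648168e-03]), 'qd': array([ 0.00078448,  0.00077413,  0.00040359, -0.00044275, -0.00186271,
       -0.00164288]), 'tau': array([ 3.71424339e-04, -6.05262709e+01, -3.42063046e+01,  8.65758375e-05,
        9.30223876e-03, -1.38168295e-05]), 'position': array([0.26881663, 0.56397472, 0.40394389]), 'tool_rot': array([ 3.66632443e-04,  8.45661829e-01,  5.33718623e-01, -6.06494821e-04]), 'force': array([0.26936816, 0.82005575, 1.32127925]), 'wrist_torque': array([-0.00602382,  0.00217048,  0.01501805]), 'opening': 0.08564880868706237}
scene 611.0257769947357 316.23796012997235 229.88593387749648 -0.13639858493090765 [[-0.16711011  0.98593678  0.00169377]
 [ 0.77211739  0.13193698 -0.62163282]
 [-0.61311414 -0.10257333 -0.78330694]] [ 0.09066464 -0.33795223  1.67098594]
top 575.450891364397 320.97035023114455 246.0075926735558 -0.0851839566176836 [[ 0.05758766 -0.99832948 -0.00468015]
 [-0.97827085 -0.0554941  -0.19976624]
 [ 0.19917281  0.01608252 -0.97983241]] [-0.02937957  0.52178857  1.21817146]
```

View pics/scene0.png

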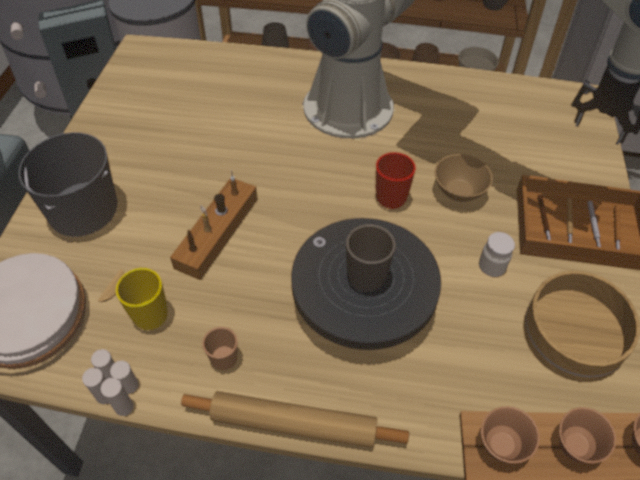

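View pics/top0.png

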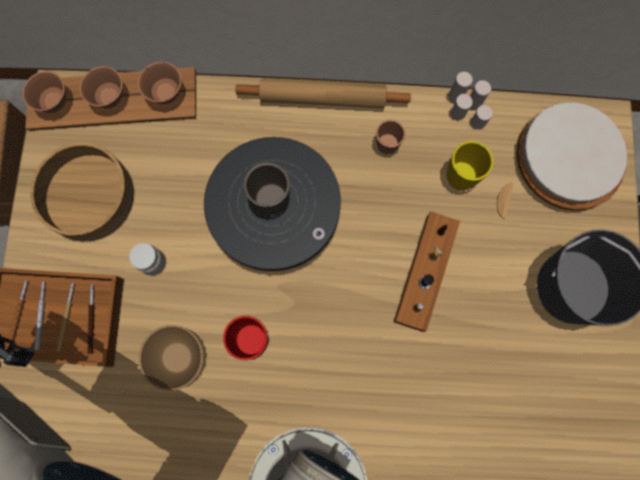

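The scene view shows the block around (215,228), with a black-gripped item at (220,205), and the lock-hole ring at (319,242). In the top view these are at (427,282) and (319,234). I'll enlarge both.

```bash
python3 - <<'E'
import cv2
s=cv2.imread("pics/scene0.png");t=cv2.imread("pics/top0.png")
def c(im,x,y,w,h,k,n): cv2.imwrite(n,cv2.resize(im[y:y+h,x:x+w],None,fx=k,fy=k,interpolation=cv2.INTER_CUBIC))
c(s,165,165,100,110,5,"pics/c1.png")
c(t,385,205,90,130,4.6,"pics/c2.png")
c(t,200,130,150,145,4,"pics/c3.png")
E
```

```text
(no output)
```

View pics/c1.png

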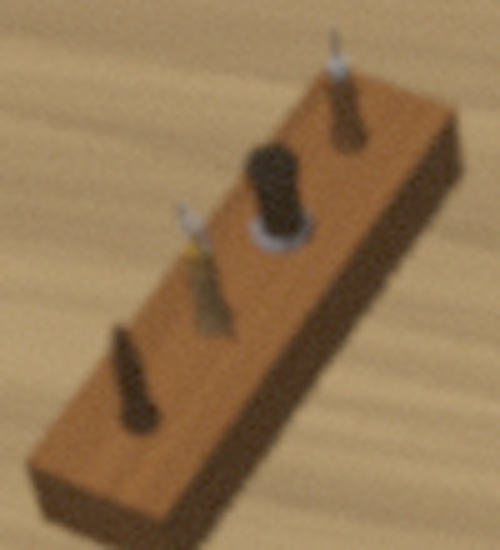

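View pics/c2.png

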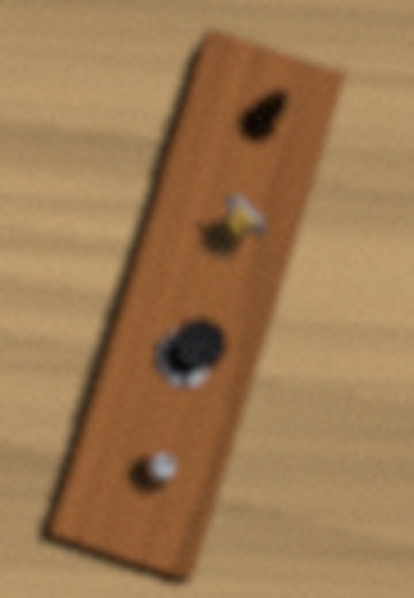

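View pics/c3.png

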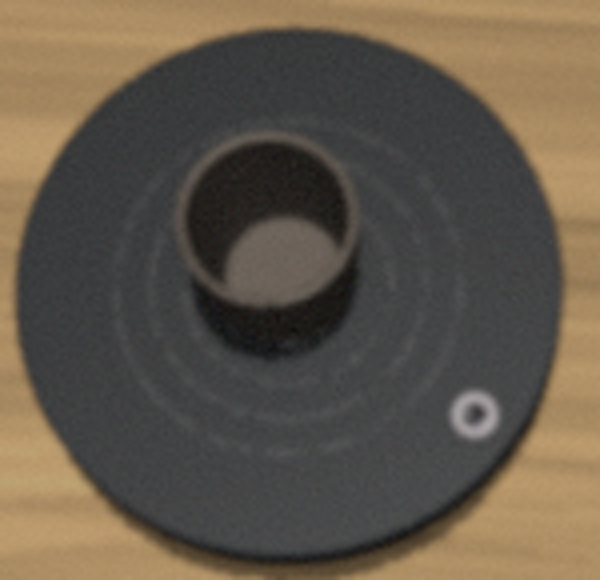

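Things that could be taken for the pin (top view): stick (442,229), loop tool (436,253), pin (427,282) and needle tool (419,307). The one at (427,282) has a black button over a steel collar, so that is the pin. The ring is at (318.5,233.5).

```bash
cat > h.py <<'E'
import numpy as np, cv2, pickle
from scipy.optimize import least_squares
def K(s): return np.array([[s["fx"],0,s["cx"]],[0,s["fy"],s["cy"]],[0,0,1.]]), np.array([s["k1"],0,0,0,0.])
def ray(s,uv):
    k,d=K(s); p=cv2.undistortPoints(np.array(uv,float).reshape(-1,1,2),k,d)[:,0]
    d=np.c_[p,np.ones(len(p))]@s["R"]; return -s["R"].T@s["t"], d
def onz(s,uv,z):
    o,d=ray(s,uv); return o+d*((z-o[2])/d[:,2])[:,None]
def proj(s,X):
    k,d=K(s); return cv2.projectPoints(np.array(X,float).reshape(-1,1,3),cv2.Rodrigues(s["R"])[0],s["t"],k,d)[0][:,0]
def cloud(s):
    v,u=np.mgrid[0:480,0:640]; uv=np.c_[u.ravel(),v.ravel()]
    o,d=ray(s,uv); z=s["z_map"].ravel(); return (o+d*z[:,None]).reshape(480,640,3)
E
python3 - <<'E'
from h import *
T=pickle.load(open("top0.pkl","rb"));S=pickle.load(open("scene0.pkl","rb"))
c=lambda x,y,k,x0,y0:[(x+.5)/k-.5+x0,(y+.5)/k-.5+y0]
print("pin top",onz(T,c(196,344,4.6,385,205),.092),"scene",onz(S,c(272,158,5,165,165),.092))
print("collar",onz(S,c(280,231,5,165,165),.049),onz(T,c(183,358,4.6,385,205),.049))
print("block",onz(T,[c(*p,4.6,385,205) for p in[(208,30),(343,73),(187,580),(48,535)]],.045))
print("ring T",onz(T,c(474,414,4,200,130),.093),"S",onz(S,[[319,242]],.093))
for n,s in(("T",T),("S",S)):
    P=cloud(s); m=(s["z_map"]>0)&(abs(P[...,2]-.093)<.006)&(P[...,0]>.25)&(P[...,0]<.9)&(abs(P[...,1]-.07)<.25)
    mm=m.astype(np.uint8); nl,l,st,_=cv2.connectedComponentsWithStats(mm); i=1+np.argmax(st[1:,4]); Q=P[l==i]
    print(n,len(Q),np.median(Q[:,2]),Q.min(0),Q.max(0))
    hull=cv2.convexHull(Q[:,:2].astype(np.float32)); print(cv2.minEnclosingCircle(hull), (Q.min(0)+Q.max(0))/2)
for n,s,b in(("S",S,(0,0,0)),):
    g=s["color"]
    sub=g[225:260,300:340].astype(int); br=(sub.min(2)>130); ys,xs=np.nonzero(br); print(xs.mean()+300,ys.mean()+225,len(xs))
E
```

```text
pin top [[ 0.45529853 -0.22902946  0.092     ]] scene [[ 0.45520972 -0.23269382  0.092     ]]
collar [[ 0.46114427 -0.2327323   0.049     ]] [[ 0.45484865 -0.23042399  0.049     ]]
block [[ 0.61819786 -0.23987876  0.045     ]
 [ 0.60032776 -0.30663351  0.045     ]
 [ 0.3501305  -0.23561209  0.045     ]
 [ 0.36771483 -0.16936507  0.045     ]]
ring T [[0.54222735 0.00753098 0.093     ]] S [[0.54402149 0.00588607 0.093     ]]
T 12119 0.09361195491905638 [ 0.45935307 -0.03608649  0.08701043] [0.7584648  0.26195842 0.09898832]
((0.6090601086616516, 0.11183180660009384), 0.15109723806381226) [0.60890893 0.11293597 0.09299938]
S 12199 0.09265792785762872 [ 0.45745285 -0.03826717  0.08702313] [0.76018152 0.26122221 0.09889819]
((0.6084804534912109, 0.11270628124475479), 0.1527670919895172) [0.60881718 0.11147752 0.09296066]
318.2608695652174 240.7826086956522 23
```

Pin at about (0.455,-0.230), hole at (0.543,0.007) and wheel axis at (0.609,0.112). The hole's radius from the axis comes out at 124 mm, which agrees with 125. Block geometry agrees too. I'll move over to the pin now.

Call:
jog_arm(
  plan=[
    [[-0.032,0.0255,0,0,1],[-0.064,0.051,0,0,1],[-0.096,0.0765,0,0,1],[-0.128,0.102,0,0,1],[-0.16,0.1275,0,0,1]],
  ],
)

```text
time: 0.52
position: [0.315, 0.363, 0.4043]
tool_rot: [0.0, 0.845, 0.534, -0.0]
force: [0.8, 0.4, 1.3]
opening: 0.0851
```

Call:
jog_arm(
  plan=[
    [[-0.032,0.0255,0,0,1],[-0.064,0.051,0,0,1],[-0.096,0.0765,0,0,1],[-0.128,0.102,0,0,1],[-0.16,0.1275,0,0,1]],
  ],
)

```text
time: 0.93
position: [0.3611, 0.1637, 0.4046]
tool_rot: [0.0, 0.846, 0.534, 0.0]
force: [1.1, 0.2, 0.0]
opening: 0.0853
```

Call:
jog_arm(
  plan=[
    [[-0.032,0.0255,0,0,1],[-0.064,0.051,0,0,1],[-0.096,0.0765,0,0,1],[-0.128,0.102,0,0,1],[-0.16,0.1275,0,0,1]],
  ],
)

```text
time: 1.35
position: [0.4074, -0.0358, 0.4047]
tool_rot: [0.0, 0.846, 0.534, 0.0]
force: [1.0, 0.1, -0.5]
opening: 0.0855
```

Call:
jog_arm(
  plan=[
    [[-0.031,0.025,0,-3,1],[-0.062,0.05,0,-6,1],[-0.093,0.0755,0,-9.7,1],[-0.125,0.101,0,-9.7,1],[-0.156,0.1265,0,-9.7,1]],
  ],
)

```text
time: 1.77
position: [0.4545, -0.2312, 0.4045]
tool_rot: [-0.0, 0.798, 0.603, -0.0]
force: [1.4, 0.7, 0.2]
opening: 0.0853
```

```bash
cat >> h.py <<'E'
def Rq(q):
    w,x,y,z=q; from scipy.spatial.transform import Rotation as r; return r.from_quat([x,y,z,w]).as_matrix()
def shift(st,target):
    R=Rq(st["tool_rot"]); return R.T@(np.array(target)-st["position"])
def az(st):
    R=Rq(st["tool_rot"]); return np.degrees(np.arctan2(R[1,0],R[0,0]))
E
cat > go.py <<'E'
import sys; from h import *; from bench import status
st=status.state(); np.set_printoptions(precision=4,suppress=True)
print("t",st["time"],"pos",st["position"],"az",az(st),"F",st["force"],"open",st["opening"],"j",st["joints"])
if len(sys.argv)>3: print("shift",shift(st,[float(a) for a in sys.argv[1:4]]))
E
python3 go.py .455 -.230 .223
```

```text
t 1.7667 pos [ 0.4545 -0.2312  0.4045] az 74.21323074237468 F [1.36   0.6927 0.2474] open 0.08529286747236256 j [-0.4734  0.1739  1.8759  0.0001  1.092  -1.7687]
shift [0.0012 0.0002 0.1815]
```

Call:
jog_arm(
  plan=[
    [[0.001,0,0.04,0,0.7],[0.001,0,0.08,0,0.7],[0.001,0,0.12,0,0.6],[0.001,0,0.15,0,0.5],[0.001,0,0.165,0,0.5]],
  ],
)

```text
time: 2.18
position: [0.4534, -0.2274, 0.2358]
tool_rot: [-0.002, 0.798, 0.603, -0.001]
force: [-0.4, -0.8, 1.2]
opening: 0.0429
```

```bash
python3 go.py .455 -.230 .223; python3 - <<'E'
from bench import snapshot
import cv2
for n,(x,y,w,h) in (("scene",(150,120,130,120)),("top",(370,210,130,130))):
    s=snapshot(n)["color"][:,:,::-1]
    cv2.imwrite(f"pics/g_{n}.png",cv2.resize(s[y:y+h,x:x+w],None,fx=4,fy=4,interpolation=cv2.INTER_CUBIC))
E
```

```text
t 2.1833 pos [ 0.4534 -0.2274  0.2358] az 74.18966465054426 F [-0.4496 -0.7807  1.2017] open 0.04291716559665274 j [-0.4678  0.4092  2.0121  0.      0.7258 -1.7627]
shift [-0.0021  0.0024  0.0128]
```

View pics/g_scene.png

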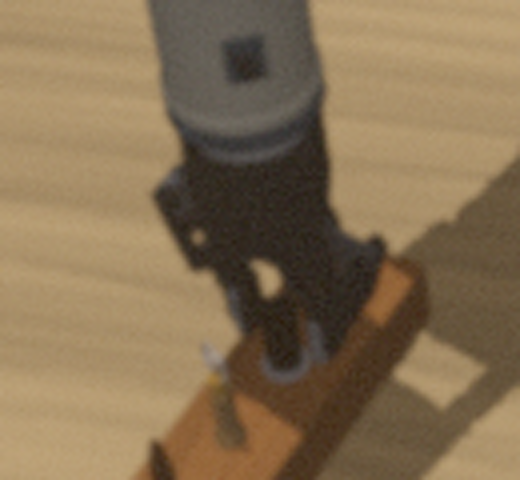

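View pics/g_top.png

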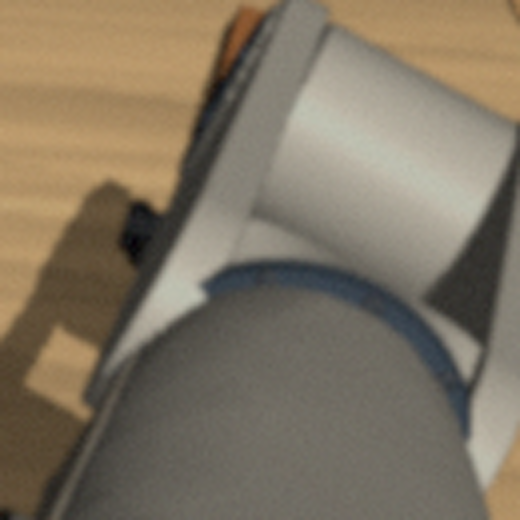

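The scene crop shows the fingers straddling the pin's grip (crop (280,340)) with clearance from the neighbours. I'll go down the rest and close.

Call:
jog_arm(
  plan=[
    [[0,0,0.008,0,0.5],[0,0,0.0155,0,0.5],[0,0,0.0155,0,0.5]],
  ],
)

```text
time: 2.53
position: [0.4551, -0.228, 0.224]
tool_rot: [0.0, 0.797, 0.603, 0.0]
force: [-0.1, 0.5, -0.3]
opening: 0.0428
```

```bash
python3 go.py .455 -.230 .224
```

```text
t 2.5333 pos [ 0.4551 -0.228   0.224 ] az 74.21766360401352 F [-0.1448  0.5297 -0.324 ] open 0.0427668577511398 j [-0.4673  0.4304  2.0155 -0.      0.6952 -1.7627]
shift [-0.002   0.0005  0.    ]
```

Call:
jog_arm(
  plan=[
    [[-0.0015,0.0005,0,0,0.4],[-0.0015,0.0005,0,0,0.2],[-0.0015,0.0005,0,0,0.1],[-0.0015,0.0005,0,0,0.0],[-0.0015,0.0005,0,0,0.0]],
  ],
)

```text
time: 2.95
position: [0.4554, -0.2298, 0.2249]
tool_rot: [0.001, 0.797, 0.603, 0.0]
force: [-0.7, -1.2, 4.8]
opening: 0.0218
```

Call:
jog_arm(
  plan=[
    [[0,0,0,0,0.0],[0,0,0,0,0.0]],
  ],
)

```text
time: 3.12
position: [0.4554, -0.2298, 0.2248]
tool_rot: [0.001, 0.797, 0.603, 0.0]
force: [-0.1, -1.6, 7.1]
opening: 0.0222
```

Call:
jog_arm(
  plan=[
    [[0,0,0,0,0.35],[0,0,-0.001,0,0.35],[0,0,-0.002,0,0.35],[0,0,-0.002,0,0.0],[0,0,-0.002,0,0.0]],
  ],
)

```text
time: 3.53
position: [0.4551, -0.2295, 0.2263]
tool_rot: [0.0, 0.798, 0.603, 0.0]
force: [-1.2, 0.3, 1.8]
opening: 0.022
```

Call:
jog_arm(
  plan=[
    [[0,0,0,0,0.0],[0,0,0,0,0.0],[0,0,0,0,0.0]],
  ],
)

```text
time: 3.78
position: [0.4551, -0.2295, 0.2262]
tool_rot: [0.0, 0.798, 0.603, 0.0]
force: [-0.5, 1.1, 2.4]
opening: 0.0223
```

```bash
cat > pic.py <<'E'
import sys,cv2,pickle; from bench import snapshot
tag,cam,x,y,w,h,k=sys.argv[1:8]; x,y,w,h=map(int,(x,y,w,h)); s=snapshot(cam); pickle.dump(s,open(tag+".pkl","wb"))
cv2.imwrite(f"pics/{tag}.png",cv2.resize(s["color"][y:y+h,x:x+w,::-1],None,fx=float(k),fy=float(k),interpolation=cv2.INTER_CUBIC))
E
python3 go.py; python3 pic.py g3 scene 170 150 100 90 6
```

```text
t 3.7833 pos [ 0.4551 -0.2295  0.2262] az 74.21463495762744 F [-0.5031  1.0521  2.4046] open 0.02234413388957871 j [-0.4701  0.4275  2.0129  0.0001  0.7011 -1.7654]
```

View pics/g3.png

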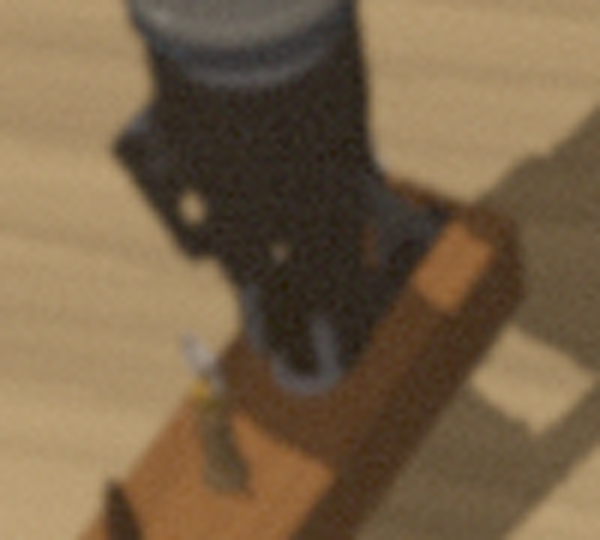

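Call:
jog_arm(
  plan=[
    [[0,0,-0.015,0,0.0],[0,0,-0.035,0,0.0],[0,0,-0.065,0,0.0],[0,0,-0.1,0,0.0],[0,0,-0.134,0,0.0]],
  ],
)

```text
time: 4.25
position: [0.4546, -0.2293, 0.3611]
tool_rot: [-0.001, 0.798, 0.603, -0.0]
force: [1.0, 0.1, -1.5]
opening: 0.0222
```

```bash
python3 go.py .543 .007 .36; python3 pic.py g4 scene 150 100 130 120 5
```

```text
t 4.25 pos [ 0.4546 -0.2293  0.3611] az 74.21472538696095 F [ 0.991   0.1249 -1.4602] open 0.022220883583201022 j [-0.4701  0.224   1.9209 -0.      0.9984 -1.7654]
shift [0.2514 0.0208 0.0011]
```

View pics/g4.png

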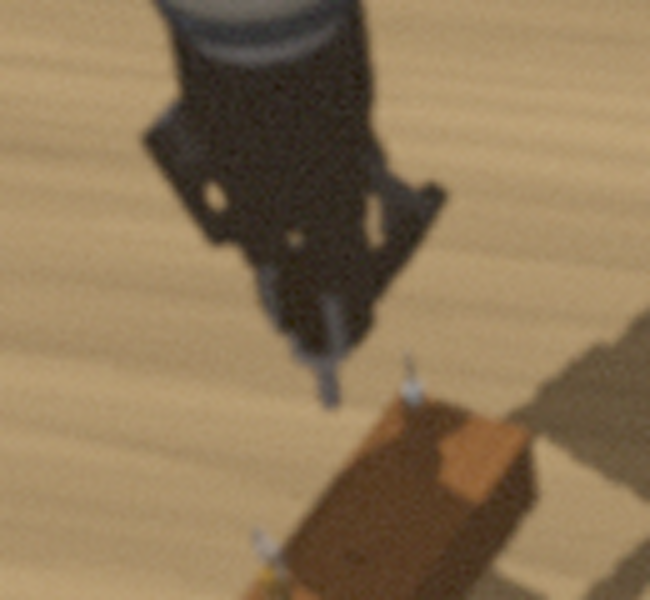

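The picture shows the pin held, with its shank out of the block (tip at crop (331,406)). I'll compare that with the prediction.

```bash
python3 - <<'E'
from h import *
S=pickle.load(open("g4.pkl","rb"))
p=np.array([.4546,-.2293,.3611])
for dz in(.1812,.2192): print((proj(S,p-[0,0,dz])-[150,100]+.5)*5-.5)
E
```

```text
[[329.96352526 343.80053487]]
[[340.96194916 405.6858849 ]]
```

Call:
jog_arm(
  plan=[
    [[0.036,0.003,0,-7,0],[0.072,0.006,0,-14,0],[0.108,0.009,0,-21,0],[0.144,0.012,0,-28,0],[0.18,0.015,0,-35,0]],
  ],
)

```text
time: 4.72
position: [0.5186, -0.0588, 0.3598]
tool_rot: [-0.0, 0.577, 0.817, -0.0]
force: [1.5, -0.5, -0.5]
opening: 0.0222
```

```bash
python3 go.py .543 .007 .34
```

```text
t 4.7167 pos [ 0.5186 -0.0588  0.3598] az 109.53581073764168 F [ 1.5137 -0.5323 -0.5402] open 0.022170282212587968 j [-0.1158  0.2444  1.8967 -0.      1.0008 -2.0276]
shift [0.0539 0.045  0.0198]
```

Call:
jog_arm(
  plan=[
    [[0.025,0.022,0,-7,0],[0.045,0.038,0.005,-14,0],[0.0545,0.045,0.012,-20,0],[0.0545,0.045,0.02,-20,0],[0.0545,0.045,0.02,-20,0]],
  ],
)

```text
time: 5.13
position: [0.5423, 0.0063, 0.3382]
tool_rot: [-0.001, 0.429, 0.903, -0.001]
force: [-0.3, -0.9, -1.1]
opening: 0.0228
```

```bash
python3 go.py .543 .008 .325; python3 pic.py h1 scene 270 180 100 90 7;python3 pic.py h1t top 270 180 100 90 7
```

```text
t 5.1333 pos [0.5423 0.0063 0.3382] az 129.17201530781747 F [-0.3324 -0.8731 -1.0881] open 0.022760487027336324 j [ 0.009   0.3025  1.8722 -0.0002  0.97   -2.2454]
shift [0.0008 0.0016 0.0132]
```

View pics/h1.png

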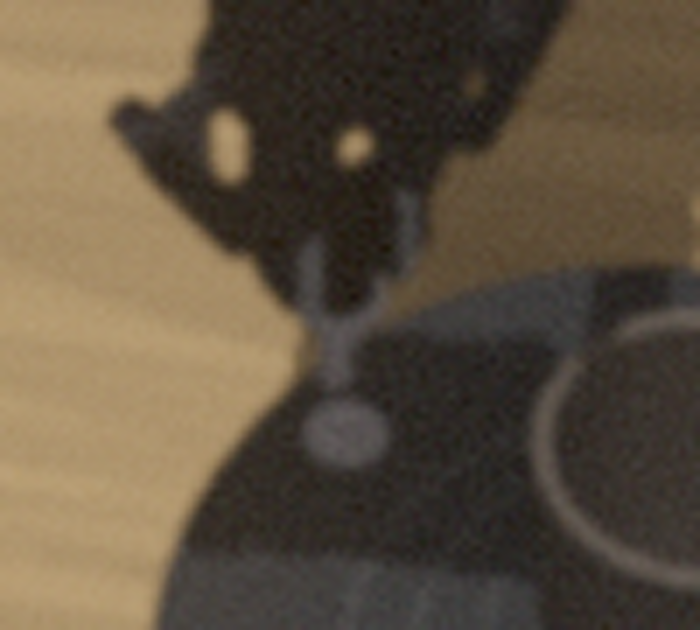

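View pics/h1t.png

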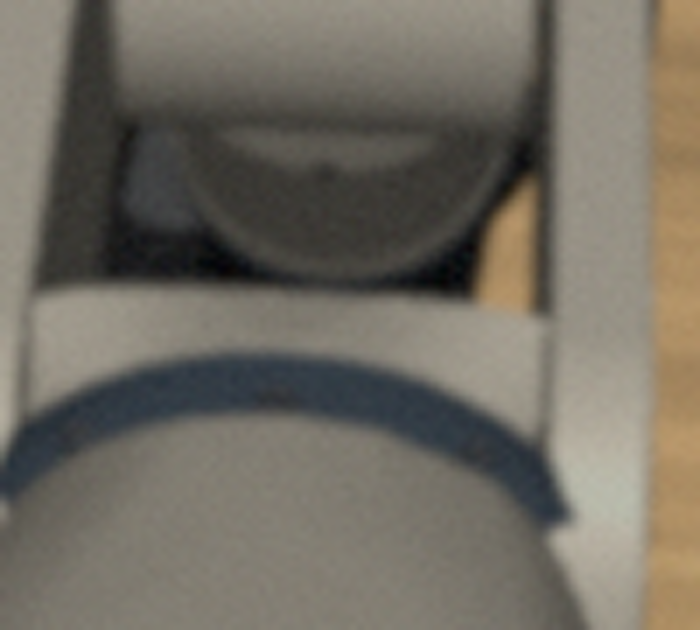

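The scene view shows the tip at crop (336,395) and the ring centre at (346,434). I'll lower to just above the ring and look again.

Call:
jog_arm(
  plan=[
    [[0.0008,0.0016,0.01,0,0],[0.0008,0.0016,0.017,0,0],[0.0008,0.0016,0.017,0,0],[0.0008,0.0016,0.017,0,0]],
  ],
)

```text
time: 5.57
position: [0.5435, 0.007, 0.3226]
tool_rot: [-0.001, 0.429, 0.903, -0.0]
force: [0.7, 0.2, -0.8]
opening: 0.0223
```

```bash
python3 go.py .543 .008 .317; python3 pic.py h2 scene 290 205 60 55 12; python3 - <<'E'
from h import *
from bench import status
S=pickle.load(open("h2.pkl","rb")); p=status.state()["position"]
f=lambda X:(proj(S,X)-[290,205]+.5)*12-.5
print("tip",f(p-[0,0,.2192]),"collar",f(p-[0,0,.1812]),"at hole level",f([p[0],p[1],.093]),"ring T",f([.5422,.0075,.093]))
E
```

```text
t 5.5667 pos [0.5435 0.007  0.3226] az 129.1458038408313 F [ 0.6994  0.1771 -0.7661] open 0.02228656022243339 j [ 0.0101  0.324   1.8829 -0.      0.936  -2.2439]
shift [0.0011 0.0003 0.0056]
tip [[361.14999625 410.70786803]] collar [[362.52659107 272.00912692]] at hole level [[360.77080566 448.84103224]] ring T [[364.46269364 442.47346157]]
```

View pics/h2.png

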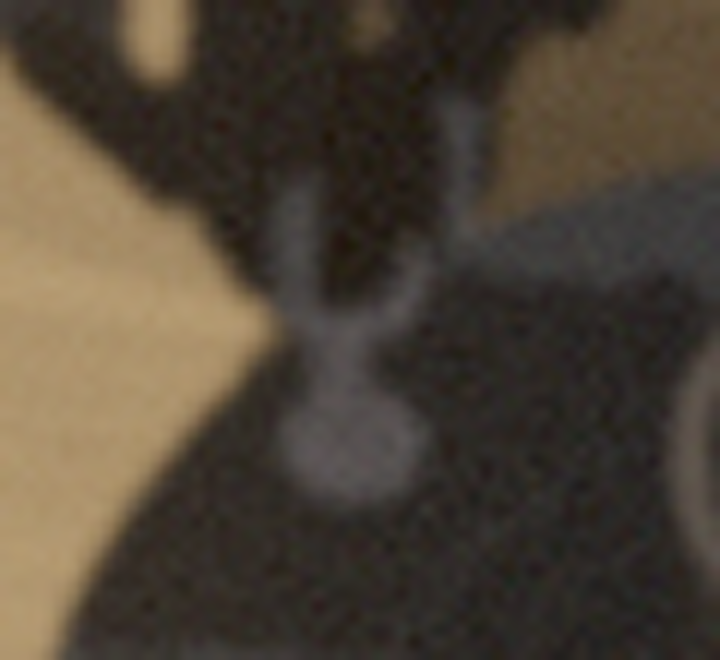

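```bash
python3 - <<'E'
from h import *
S=pickle.load(open("h2.pkl","rb"))["color"][205:260,290:350,::-1]
g=np.clip((S.astype(float)-20)*2.6,0,255).astype(np.uint8)
cv2.imwrite("pics/h2e.png",cv2.resize(g,None,fx=12,fy=12,interpolation=cv2.INTER_LANCZOS4))
E
```

```text
(no output)
```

View pics/h2e.png

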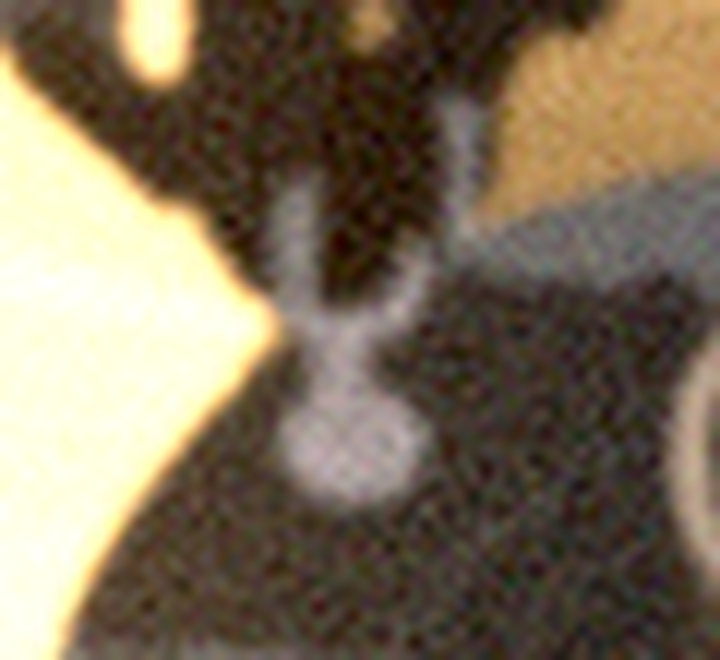

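The shank sits about 2 mm to the left of the ring's centre and 1 mm towards the camera. I'll correct that, then descend gently and feel for contact.

Call:
jog_arm(
  plan=[
    [[0.0018,-0.0002,0.002,0,0],[0.0018,-0.0002,0.005,0,0],[0.0018,-0.0002,0.008,0,0],[0.0018,-0.0002,0.008,0,0]],
  ],
)

```text
time: 5.95
position: [0.5423, 0.0088, 0.3146]
tool_rot: [-0.0, 0.429, 0.903, -0.0]
force: [0.4, -0.1, -1.4]
opening: 0.0225
```

Call:
jog_arm(
  plan=[
    [[0,0,0.001,0,0],[0,0,0.002,0,0],[0,0,0.003,0,0],[0,0,0.004,0,0],[0,0,0.004,0,0]],
  ],
)

```text
time: 6.37
position: [0.5424, 0.0088, 0.311]
tool_rot: [-0.0, 0.429, 0.903, -0.0]
force: [1.2, 0.4, -0.5]
opening: 0.0222
```

Call:
jog_arm(
  plan=[
    [[0,0,0.001,0,0],[0,0,0.002,0,0],[0,0,0.003,0,0],[0,0,0.003,0,0]],
  ],
)

```text
time: 6.7
position: [0.5423, 0.0088, 0.3079]
tool_rot: [-0.0, 0.429, 0.903, -0.0]
force: [-1.0, 0.2, -0.2]
opening: 0.022
```

```bash
python3 go.py;  python3 pic.py h3 scene 290 205 60 55 12
```

```text
t 6.7 pos [0.5423 0.0088 0.3079] az 129.21601954325783 F [-1.0198  0.2299 -0.2347] open 0.02199917980262549 j [ 0.0134  0.342   1.8964  0.      0.9037 -2.2419]
```

View pics/h3.png

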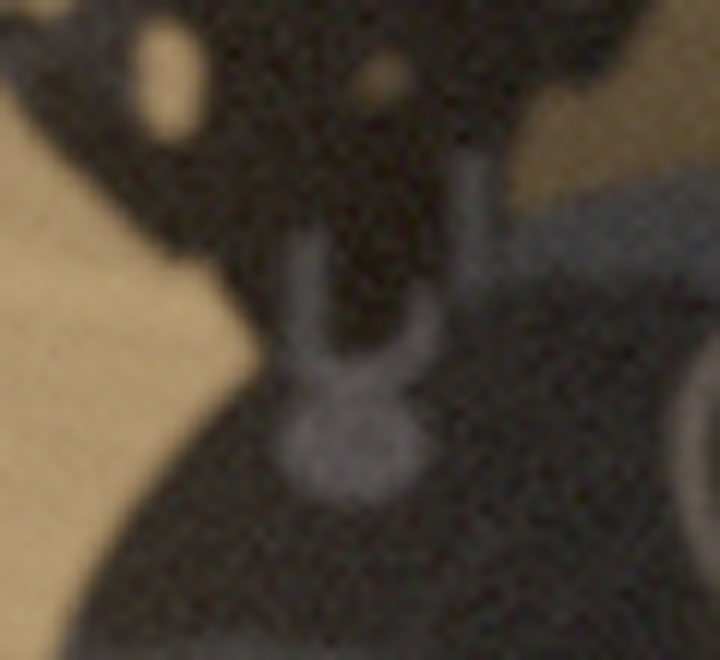

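The shank is in line with the ring, and the tip is about 4 mm in with no force. I'll continue down.

Call:
jog_arm(
  plan=[
    [[0,0,0.0015,0,0],[0,0,0.003,0,0],[0,0,0.0045,0,0],[0,0,0.006,0,0]],
  ],
)

```text
time: 7.08
position: [0.5425, 0.0088, 0.3022]
tool_rot: [0.0, 0.429, 0.903, 0.0]
force: [-0.5, 0.7, 4.3]
opening: 0.0223
```

Call:
jog_arm(
  plan=[
    [[0,0,0.0015,0,0],[0,0,0.003,0,0],[0,0,0.0045,0,0],[0,0,0.006,0,0]],
  ],
)

```text
time: 7.42
position: [0.5425, 0.0087, 0.2961]
tool_rot: [0.0, 0.429, 0.903, 0.0]
force: [-0.8, 0.4, 2.4]
opening: 0.0227
```

Call:
jog_arm(
  plan=[
    [[0,0,0.0015,0,0],[0,0,0.003,0,0],[0,0,0.0045,0,0],[0,0,0.006,0,0],[0,0,0.007,0,0]],
  ],
)

```text
time: 7.83
position: [0.5425, 0.0087, 0.2889]
tool_rot: [-0.0, 0.429, 0.903, -0.0]
force: [-0.6, -0.3, 2.0]
opening: 0.0221
```

Call:
jog_arm(
  plan=[
    [[0,0,0.0005,0,0],[0,0,0.001,0,0],[0,0,0.0013,0,0]],
  ],
)

```text
time: 8.08
position: [0.5425, 0.0087, 0.2878]
tool_rot: [0.0, 0.429, 0.903, -0.0]
force: [0.2, -0.1, 1.6]
opening: 0.0219
```

Call:
jog_arm(
  plan=[
    [[0,0,0.0003,0,0],[0,0,0.0006,0,0],[0,0,0.0006,0,0]],
  ],
)

```text
time: 8.33
position: [0.5425, 0.0088, 0.2873]
tool_rot: [0.0, 0.429, 0.903, 0.0]
force: [-0.2, -0.2, 1.6]
opening: 0.0222
```

Call:
jog_arm(
  plan=[
    [[0,0,0.0003,0,0],[0,0,0.0006,0,0],[0,0,0.0006,0,0]],
  ],
)

```text
time: 8.58
position: [0.5427, 0.0088, 0.287]
tool_rot: [0.0, 0.429, 0.903, 0.0]
force: [-1.2, 0.6, 5.6]
opening: 0.0222
```

Call:
jog_arm(
  plan=[
    [[0,0,0.0003,0,0],[0,0,0.0003,0,0]],
  ],
)

```text
time: 8.75
position: [0.5427, 0.0089, 0.2869]
tool_rot: [0.0, 0.429, 0.903, 0.0]
force: [-1.5, 0.4, 6.5]
opening: 0.0222
```

```bash
python3 go.py; python3 pic.py h4 scene 270 180 180 160 4.4
```

```text
t 8.75 pos [0.5427 0.0089 0.2869] az 129.2114161013998 F [-1.5136  0.4119  6.4829] open 0.022177228519118637 j [ 0.0135  0.3719  1.9103  0.0003  0.8586 -2.2419]
```

View pics/h4.png

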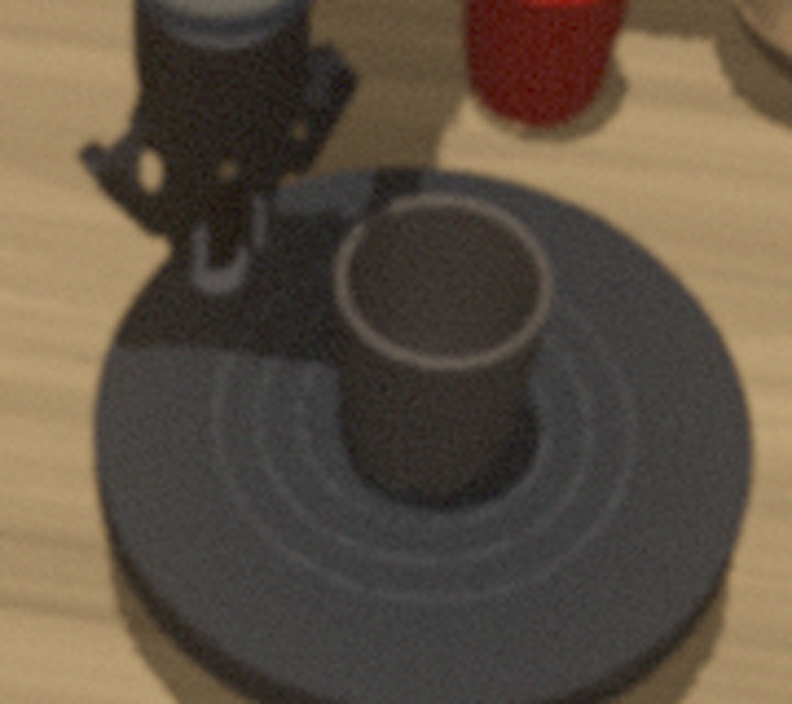

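The pin now bears on the plate: the collar is about 13 mm short and Fz is 6.5 N. The crop shows the pin upright at (220,260) and the beaker still centred. I'll refine the wheel axis before drawing round.

```bash
python3 - <<'E'
from h import *
for n in("top0","scene0"):
    s=pickle.load(open(n+".pkl","rb")); C=-s["R"].T@s["t"]
    g=cv2.GaussianBlur(cv2.cvtColor(s["color"],cv2.COLOR_RGB2GRAY),(3,3),0).astype(float)
    c0=np.array([.609,.112])
    for it in range(3):
        pts=[]
        for a in np.radians(np.arange(0,360,3)):
            d=np.array([np.cos(a),np.sin(a)])
            if d@(c0-C[:2])/np.linalg.norm(c0-C[:2])< 0.1: continue
            r=np.arange(.138,.164,.0004)
            uv=proj(s,np.c_[c0+r[:,None]*d,np.full(len(r),.093)]).astype(np.float32)
            v=cv2.remap(g.astype(np.float32),uv[:,:1],uv[:,1:],cv2.INTER_LINEAR)[:,0]
            gr=np.gradient(cv2.GaussianBlur(v[:,None],(1,9),0)[:,0]); i=gr.argmax()
            if gr[i]>.6: pts.append(c0+r[i]*d)
        pts=np.array(pts)
        f=least_squares(lambda p:np.hypot(*(pts-p[:2]).T)-p[2],[*c0,.15],loss="soft_l1",f_scale=.001)
        f2=least_squares(lambda p:np.hypot(*(pts-p[:2]).T)-.15,c0,loss="soft_l1",f_scale=.001)
        c0=f2.x
    print(n,"cam",C,len(pts),"free",f.x,"fixed r",f2.x,np.sqrt(np.mean(f2.fun**2)))
    sub=s["color"].min(2).astype(int)
    for (x,y) in [((318.5,233.5)if n=="top0" else(319,242))]:
        x0,y0=int(x)-9,int(y)-9; w=sub[y0:y0+19,x0:x0+19]; m=(w>100).astype(np.uint8)
        cn=max(cv2.findContours(m,cv2.RETR_EXTERNAL,cv2.CHAIN_APPROX_NONE)[0],key=len); e=cv2.fitEllipse(cn)
        print("ring",e, onz(s,[e[0][0]+x0,e[0][1]+y0],.093))
E
```

```text
top0 cam [ 0.26951582 -0.01996557  1.29770211] 56 free [0.60859056 0.11284308 0.14931394] fixed r [0.6077817  0.11252529] 0.00038517741023916344
ring ((9.252218246459961, 9.213943481445312), (11.44455623626709, 12.227865219116211), 106.4670181274414) [[0.54204737 0.00724687 0.093     ]]
scene0 cam [1.30059488 0.12659739 1.09865913] 56 free [0.61076183 0.11094452 0.14899914] fixed r [0.61204235 0.11096279] 0.00053346896883541
ring ((8.831851959228516, 8.430950164794922), (9.272377014160156, 11.619847297668457), 93.85555267333984) [[0.54261939 0.00529954 0.093     ]]
```

```bash
python3 - <<'E'
from h import *
A=np.array([.6092,.1135]); p0=np.array([.5427,.0088]); v=p0-A; a=np.radians(129.2)
X=np.array([np.cos(a),np.sin(a)]);Y=np.array([np.sin(a),-np.cos(a)])
L=0
def pos(t):
    t=-np.radians(t); return A+np.array([[np.cos(t),-np.sin(t)],[np.sin(t),np.cos(t)]])@v
for t in list(np.arange(0,5.1,1))+list(np.arange(6.5,60,2)):
    d=pos(t)-p0; q=np.array([d@X,d@Y])*1000
    print(t,"cum",q.round(2),"inc",(q-L).round(2) if t else"", "xy",pos(t).round(4)); L=q
E
```

```text
0.0 cum [0. 0.] inc  xy [0.5427 0.0088]
1.0 cum [ 2.06 -0.66] inc [ 2.06 -0.66] xy [0.5409 0.01  ]
2.0 cum [ 4.13 -1.29] inc [ 2.07 -0.63] xy [0.5391 0.0112]
3.0 cum [ 6.21 -1.89] inc [ 2.08 -0.59] xy [0.5373 0.0124]
4.0 cum [ 8.31 -2.44] inc [ 2.09 -0.56] xy [0.5356 0.0137]
5.0 cum [10.41 -2.96] inc [ 2.1  -0.52] xy [0.5338 0.015 ]
6.5 cum [13.58 -3.67] inc [ 3.17 -0.71] xy [0.5313 0.017 ]
8.5 cum [17.83 -4.49] inc [ 4.25 -0.82] xy [0.528  0.0198]
10.5 cum [22.11 -5.16] inc [ 4.28 -0.67] xy [0.5247 0.0227]
12.5 cum [26.4  -5.67] inc [ 4.3  -0.52] xy [0.5216 0.0257]
14.5 cum [30.72 -6.04] inc [ 4.31 -0.37] xy [0.5186 0.0288]
16.5 cum [35.04 -6.26] inc [ 4.32 -0.22] xy [0.5157 0.032 ]
18.5 cum [39.37 -6.33] inc [ 4.33 -0.07] xy [0.5129 0.0353]
20.5 cum [43.7  -6.24] inc [4.33 0.08] xy [0.5102 0.0387]
22.5 cum [48.02 -6.01] inc [4.32 0.24] xy [0.5077 0.0422]
24.5 cum [52.33 -5.62] inc [4.31 0.39] xy [0.5053 0.0458]
26.5 cum [56.63 -5.08] inc [4.3  0.54] xy [0.503  0.0495]
28.5 cum [60.9 -4.4] inc [4.27 0.69] xy [0.5008 0.0532]
30.5 cum [65.15 -3.56] inc [4.25 0.84] xy [0.4988 0.057 ]
32.5 cum [69.37 -2.58] inc [4.22 0.98] xy [0.4969 0.0609]
34.5 cum [73.55 -1.45] inc [4.18 1.13] xy [0.4951 0.0649]
36.5 cum [77.69 -0.17] inc [4.14 1.27] xy [0.4935 0.0689]
38.5 cum [81.78  1.24] inc [4.09 1.42] xy [0.492 0.073]
40.5 cum [85.81  2.8 ] inc [4.04 1.56] xy [0.4906 0.0771]
42.5 cum [89.8  4.5] inc [3.98 1.7 ] xy [0.4894 0.0812]
44.5 cum [93.72  6.34] inc [3.92 1.84] xy [0.4884 0.0854]
46.5 cum [97.57  8.32] inc [3.85 1.97] xy [0.4875 0.0897]
48.5 cum [101.35  10.42] inc [3.78 2.11] xy [0.4867 0.0939]
50.5 cum [105.06  12.66] inc [3.71 2.24] xy [0.4861 0.0982]
52.5 cum [108.68  15.03] inc [3.63 2.37] xy [0.4857 0.1025]
54.5 cum [112.22  17.52] inc [3.54 2.49] xy [0.4853 0.1068]
56.5 cum [115.68  20.13] inc [3.45 2.61] xy [0.4852 0.1112]
58.5 cum [119.04  22.86] inc [3.36 2.73] xy [0.4852 0.1155]
```

Call:
jog_arm(
  plan=[
    [[0.001,-0.0003,0,0,0],[0.0021,-0.0007,0,0,0],[0.0031,-0.001,0,0,0],[0.0041,-0.0013,0,0,0]],
  ],
)

```text
time: 9.13
position: [0.5396, 0.0108, 0.2869]
tool_rot: [0.001, 0.429, 0.903, 0.0]
force: [4.2, -3.6, 4.8]
opening: 0.0221
```

Call:
jog_arm(
  plan=[
    [[0.0016,-0.0004,0,0,0],[0.0032,-0.0008,0,0,0],[0.0047,-0.0013,0,0,0],[0.0063,-0.0017,0,0,0]],
  ],
)

```text
time: 9.47
position: [0.5343, 0.0147, 0.2869]
tool_rot: [0.001, 0.429, 0.903, 0.0]
force: [4.2, -4.7, 5.0]
opening: 0.022
```

Call:
jog_arm(
  plan=[
    [[0.0011,-0.0003,0.0001,0,0],[0.0021,-0.0005,0.0002,0,0],[0.0032,-0.0007,0.0003,0,0]],
  ],
)

```text
time: 9.72
position: [0.532, 0.0166, 0.2868]
tool_rot: [0.002, 0.429, 0.903, 0.0]
force: [4.6, -3.9, 7.1]
opening: 0.0222
```

Call:
jog_arm(
  plan=[
    [[0.0014,-0.0003,0,0,0],[0.0028,-0.0005,0,0,0],[0.0042,-0.0008,0,0,0]],
  ],
)

```text
time: 9.97
position: [0.5287, 0.0194, 0.2868]
tool_rot: [0.002, 0.429, 0.903, 0.0]
force: [3.3, -4.5, 6.8]
opening: 0.0224
```

```bash
python3 go.py
```

```text
t 9.9667 pos [0.5287 0.0194 0.2868] az 129.2390330029108 F [ 3.2741 -4.5043  6.8338] open 0.022374916417342093 j [ 0.0341  0.3532  1.9405 -0.0014  0.8446 -2.2206]
```

Call:
jog_arm(
  plan=[
    [[0.0014,-0.0002,0,0,0],[0.0028,-0.0005,0,0,0],[0.0043,-0.0007,0,0,0]],
  ],
)

```text
time: 10.22
position: [0.5254, 0.0222, 0.2868]
tool_rot: [0.002, 0.429, 0.903, 0.0]
force: [2.7, -6.1, 6.6]
opening: 0.0223
```

Call:
jog_arm(
  plan=[
    [[0.0014,-0.0002,0,0,0],[0.0028,-0.0005,0,0,0],[0.0043,-0.0008,0,0,0]],
  ],
)

```text
time: 10.47
position: [0.5221, 0.0251, 0.2868]
tool_rot: [0.002, 0.429, 0.903, 0.0]
force: [3.6, -5.8, 7.0]
opening: 0.0222
```

Call:
jog_arm(
  plan=[
    [[0.0014,-0.0002,0,0,0],[0.0028,-0.0004,0,0,0],[0.0043,-0.0006,0,0,0]],
  ],
)

```text
time: 10.72
position: [0.5189, 0.028, 0.2868]
tool_rot: [0.002, 0.429, 0.903, 0.0]
force: [2.9, -5.5, 6.6]
opening: 0.022
```

Call:
jog_arm(
  plan=[
    [[0.0014,-0.0002,0,0,0],[0.0028,-0.0004,0,0,0],[0.0043,-0.0005,0,0,0]],
  ],
)

```text
time: 10.97
position: [0.5156, 0.031, 0.2867]
tool_rot: [0.001, 0.429, 0.903, 0.0]
force: [4.0, -5.5, 7.1]
opening: 0.0222
```

Call:
jog_arm(
  plan=[
    [[0.0014,0,0,0,0],[0.0028,-0.0001,0,0,0],[0.0043,-0.0001,0,0,0]],
  ],
)

```text
time: 11.22
position: [0.5129, 0.0343, 0.2868]
tool_rot: [0.002, 0.429, 0.903, 0.0]
force: [3.5, -5.2, 7.1]
opening: 0.0223
```

Call:
jog_arm(
  plan=[
    [[0.0014,0,0,0,0],[0.0028,0,0,0,0],[0.0043,0,0,0,0]],
  ],
)

```text
time: 11.47
position: [0.5102, 0.0376, 0.2868]
tool_rot: [0.002, 0.429, 0.903, 0.0]
force: [3.0, -5.8, 7.2]
opening: 0.0223
```

Call:
jog_arm(
  plan=[
    [[0.0014,0.0001,0,0,0],[0.0028,0.0001,0,0,0],[0.0043,0.0002,0,0,0]],
  ],
)

```text
time: 11.72
position: [0.5075, 0.041, 0.2868]
tool_rot: [0.001, 0.429, 0.903, 0.0]
force: [2.9, -5.1, 7.0]
opening: 0.0225
```

Call:
jog_arm(
  plan=[
    [[0.0014,0.0001,0,0,0],[0.0028,0.0002,0,0,0],[0.0043,0.0004,0,0,0]],
  ],
)

```text
time: 11.97
position: [0.5052, 0.0446, 0.2868]
tool_rot: [0.001, 0.429, 0.903, 0.0]
force: [2.5, -5.5, 7.3]
opening: 0.0224
```

Call:
jog_arm(
  plan=[
    [[0.0014,0.0002,0,0,0],[0.0028,0.0003,0,0,0],[0.0043,0.0005,0,0,0]],
  ],
)

```text
time: 12.22
position: [0.5027, 0.0483, 0.2867]
tool_rot: [0.001, 0.429, 0.903, 0.0]
force: [2.8, -5.9, 7.8]
opening: 0.0221
```

Call:
jog_arm(
  plan=[
    [[0.0014,0.0002,0,0,0],[0.0028,0.0004,0,0,0],[0.0042,0.0006,0,0,0]],
  ],
)

```text
time: 12.47
position: [0.5006, 0.0519, 0.2868]
tool_rot: [0.001, 0.429, 0.903, 0.0]
force: [3.7, -5.5, 7.9]
opening: 0.0221
```

Call:
jog_arm(
  plan=[
    [[0.0014,0.0002,0,0,0],[0.0028,0.0005,0,0,0],[0.0042,0.0008,0,0,0]],
  ],
)

```text
time: 12.72
position: [0.4985, 0.0557, 0.2867]
tool_rot: [0.001, 0.429, 0.904, 0.0]
force: [2.1, -6.3, 7.9]
opening: 0.0224
```

Call:
jog_arm(
  plan=[
    [[0.0014,0.0003,0,0,0],[0.0028,0.0006,0,0,0],[0.0042,0.0009,0,0,0]],
  ],
)

```text
time: 12.97
position: [0.4966, 0.0595, 0.2867]
tool_rot: [0.001, 0.429, 0.904, 0.0]
force: [3.4, -6.3, 6.2]
opening: 0.0222
```

Call:
jog_arm(
  plan=[
    [[0.0014,0.0003,0,0,0],[0.0028,0.0007,0,0,0]],
  ],
)

```text
time: 13.13
position: [0.4953, 0.0621, 0.2867]
tool_rot: [0.001, 0.429, 0.904, 0.0]
force: [3.3, -5.5, 7.1]
opening: 0.0224
```

Call:
jog_arm(
  plan=[
    [[0.0014,0.0004,0,0,0],[0.0028,0.0007,0,0,0],[0.0042,0.0011,0,0,0]],
  ],
)

```text
time: 13.38
position: [0.4935, 0.0661, 0.2867]
tool_rot: [0.001, 0.429, 0.904, 0.0]
force: [3.1, -5.7, 7.8]
opening: 0.022
```

Call:
jog_arm(
  plan=[
    [[0.0014,0.0004,0,0,0],[0.0027,0.0008,0,0,0],[0.0041,0.0013,0,0,0]],
  ],
)

```text
time: 13.63
position: [0.4919, 0.0701, 0.2867]
tool_rot: [0.001, 0.429, 0.904, 0.0]
force: [3.1, -5.6, 7.6]
opening: 0.0221
```

Call:
jog_arm(
  plan=[
    [[0.0014,0.0005,0,0,0],[0.0027,0.0009,0,0,0],[0.0041,0.0014,0,0,0]],
  ],
)

```text
time: 13.88
position: [0.4904, 0.0741, 0.2867]
tool_rot: [0.001, 0.429, 0.904, 0.0]
force: [3.6, -6.0, 7.2]
opening: 0.0223
```

Call:
jog_arm(
  plan=[
    [[0.0014,0.0005,0,0,0],[0.0027,0.0011,0,0,0],[0.004,0.0016,0,0,0]],
  ],
)

```text
time: 14.13
position: [0.4886, 0.0785, 0.2863]
tool_rot: [0.0, 0.429, 0.903, 0.0]
force: [0.5, -2.0, 1.7]
opening: 0.0221
```

It gave way: Fz fell from 7 to 1.7 N, the drag fell from 6 to 2 N and the tip dropped. I'll stop drawing here and press down gently.

Call:
jog_arm(
  plan=[
    [[0,0,0.0005,0,0],[0,0,0.001,0,0],[0,0,0.001,0,0]],
  ],
)

```text
time: 14.38
position: [0.488, 0.0787, 0.2847]
tool_rot: [-0.001, 0.429, 0.903, -0.0]
force: [0.0, -0.6, 1.2]
opening: 0.0221
```

Call:
jog_arm(
  plan=[
    [[0,0,0.001,0,0],[0,0,0.002,0,0],[0,0,0.003,0,0]],
  ],
)

```text
time: 14.63
position: [0.4883, 0.0787, 0.282]
tool_rot: [-0.0, 0.429, 0.903, -0.0]
force: [-1.9, 1.4, 5.2]
opening: 0.0219
```

Call:
jog_arm(
  plan=[
    [[0,0,0.001,0,0],[0,0,0.002,0,0]],
  ],
)

```text
time: 14.8
position: [0.4882, 0.0787, 0.2799]
tool_rot: [-0.0, 0.429, 0.903, -0.0]
force: [-1.2, 1.1, 3.5]
opening: 0.0221
```

Call:
jog_arm(
  plan=[
    [[0,0,0.001,0,0],[0,0,0.002,0,0],[0,0,0.003,0,0]],
  ],
)

```text
time: 15.05
position: [0.4883, 0.0787, 0.2769]
tool_rot: [-0.0, 0.429, 0.903, -0.0]
force: [-2.0, 1.0, 4.6]
opening: 0.0224
```

Going in with only the spring-ball resistance. The last few millimetres in small steps.

Call:
jog_arm(
  plan=[
    [[0,0,0.0007,0,0],[0,0,0.0014,0,0],[0,0,0.002,0,0]],
  ],
)

```text
time: 15.3
position: [0.4883, 0.0786, 0.275]
tool_rot: [-0.0, 0.429, 0.903, -0.0]
force: [-2.1, 1.8, 4.2]
opening: 0.0223
```

Call:
jog_arm(
  plan=[
    [[0,0,0.0003,0,0],[0,0,0.0006,0,0],[0,0,0.0006,0,0]],
  ],
)

```text
time: 15.55
position: [0.4884, 0.0786, 0.2744]
tool_rot: [-0.0, 0.429, 0.903, -0.0]
force: [-2.2, 0.4, 3.7]
opening: 0.022
```

Call:
jog_arm(
  plan=[
    [[0,0,0.0003,0,0],[0,0,0.0006,0,0],[0,0,0.0006,0,0]],
  ],
)

```text
time: 15.8
position: [0.4885, 0.0786, 0.2741]
tool_rot: [0.0, 0.429, 0.903, 0.0]
force: [-2.9, 1.2, 7.0]
opening: 0.022
```

Call:
jog_arm(
  plan=[
    [[0,0,0.0003,0,0],[0,0,0.0006,0,0],[0,0,0.0006,0,0]],
  ],
)

```text
time: 16.05
position: [0.4886, 0.0787, 0.2739]
tool_rot: [0.0, 0.429, 0.903, 0.0]
force: [-3.8, 1.1, 12.0]
opening: 0.0223
```

The collar is down: z is 13.0 mm below the plate contact and the force is rising. I'll release.

Call:
jog_arm(
  plan=[
    [[0,0,0,0,0.15],[0,0,0,0,0.35],[0,0,0,0,0.5],[0,0,0,0,0.55],[0,0,0,0,0.55]],
  ],
)

```text
time: 16.47
position: [0.4885, 0.0785, 0.2731]
tool_rot: [0.0, 0.429, 0.903, -0.0]
force: [-0.2, -0.4, -0.2]
opening: 0.0473
```

```bash
python3 go.py; python3 pic.py k1 scene 270 170 180 160 4.4
```

```text
t 16.4667 pos [0.4885 0.0785 0.2731] az 129.22078002492964 F [-0.1649 -0.3854 -0.2365] open 0.04732179242969639 j [ 0.1564  0.3303  2.0198 -0.0003  0.7914 -2.0987]
```

View pics/k1.png

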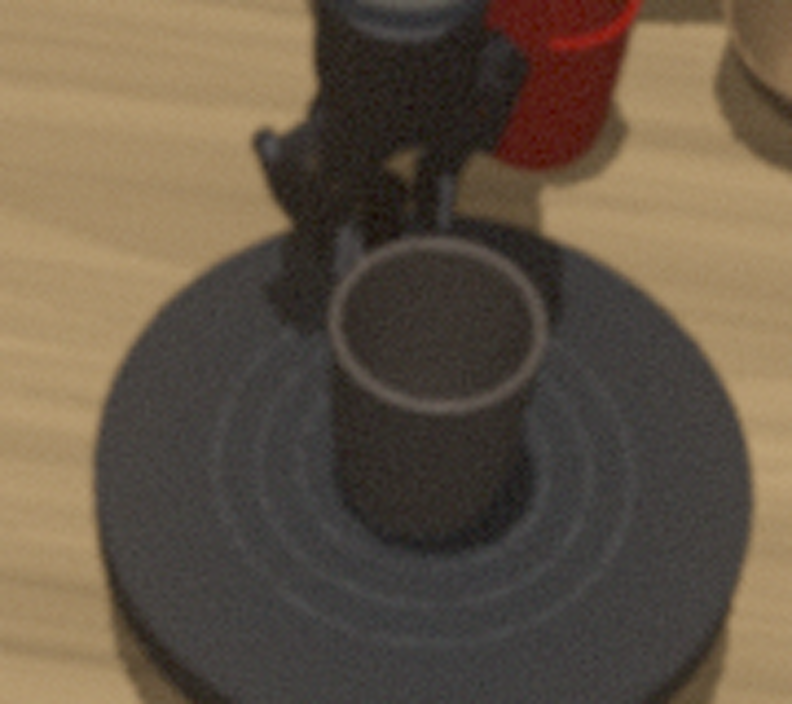

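The crop shows the fingers open around the pin, no contact force, and the beaker centred and upright. I'll raise straight up and move clear so both cameras can see.

Call:
jog_arm(
  plan=[
    [[0,0,-0.01,0,0.55],[0,0,-0.03,0,0.55],[0,0,-0.06,0,0.55],[0,0,-0.09,0,0.55],[0,0,-0.125,0,0.55]],
  ],
)

```text
time: 16.93
position: [0.4879, 0.0785, 0.3995]
tool_rot: [-0.001, 0.429, 0.903, -0.0]
force: [0.7, 1.0, -0.3]
opening: 0.0469
```

Call:
jog_arm(
  plan=[
    [[-0.03,-0.025,0,0,0.55],[-0.06,-0.05,0,0,0.55],[-0.09,-0.06,0,0,0.55],[-0.12,-0.06,0,0,0.55],[-0.15,-0.06,0,0,0.55]],
  ],
)

```text
time: 17.35
position: [0.5368, -0.0772, 0.3995]
tool_rot: [0.001, 0.429, 0.903, 0.0]
force: [0.4, 1.3, 0.1]
opening: 0.047
```

```bash
python3 go.py; python3 pic.py m1 scene 0 0 640 480 1.2; python3 pic.py m1t top 0 0 640 480 1.2
```

```text
t 17.35 pos [ 0.5368 -0.0772  0.3995] az 129.17323410784715 F [0.4249 1.265  0.0819] open 0.0469772684657798 j [-0.1455  0.23    1.8165 -0.      1.094  -2.4   ]
```

View pics/m1.png

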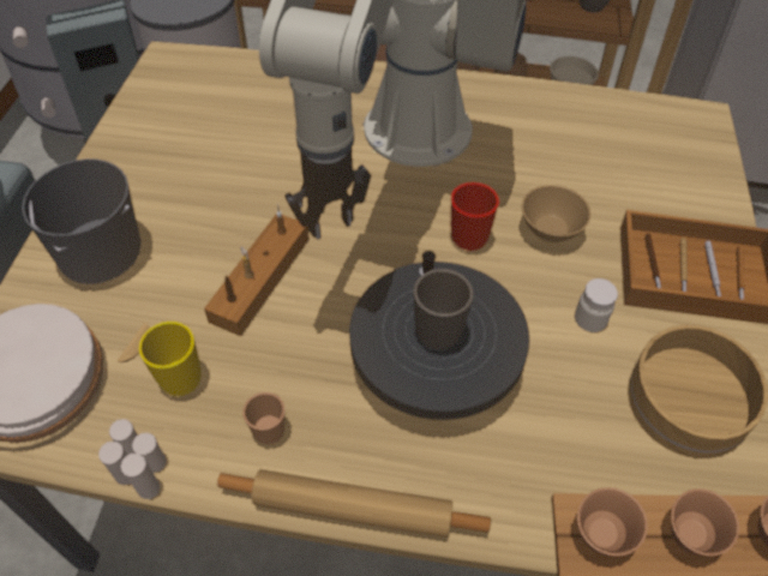

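View pics/m1t.png

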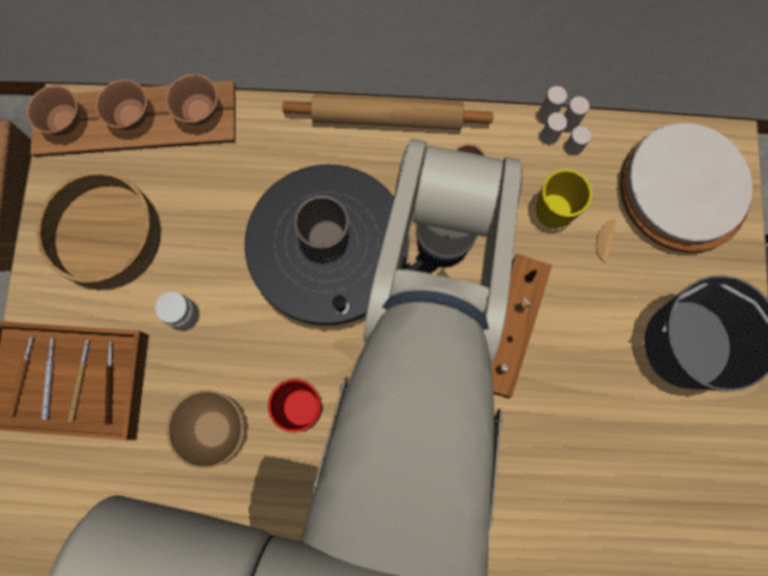

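The pin stands in the head at (429,262) in the scene view and (341,302) in the top view, and the beaker is upright. The other tools are in place. Last check: button height and beaker centring from the depth maps.

```bash
python3 - <<'E'
from h import *
for n in("top0","m1t","scene0","m1"):
    s=pickle.load(open(n+".pkl","rb")); P=cloud(s); ok=s["z_map"]>0
    d=np.hypot(P[...,0]-.609,P[...,1]-.113)
    b=P[ok&(d<.06)&(P[...,2]>.195)&(P[...,2]<.215)]
    print(n,"beaker rim",((b.min(0)+b.max(0))/2).round(4),len(b))
    dp=np.hypot(P[...,0]-.4885,P[...,1]-.0786)
    q=P[ok&(dp<.016)&(P[...,2]>.125)&(P[...,2]<.2)]
    if len(q): print("  pin top",np.percentile(q[:,2],[50,75,95]).round(4),q.mean(0).round(4),len(q))
for n,x,y in(("m1",330,190),("m1t",255,215)):
    s=pickle.load(open(n+".pkl","rb"))["color"][y:y+60,x:x+60,::-1]
    cv2.imwrite(f"pics/z_{n}.png",cv2.resize(np.clip(s*1.6,0,255).astype(np.uint8),None,fx=9,fy=9,interpolation=cv2.INTER_CUBIC))
E
```

```text
top0 beaker rim [0.6102 0.1133 0.2023] 421
m1t beaker rim [0.6106 0.1114 0.2032] 421
  pin top [0.1405 0.142  0.1442] [0.4882 0.0783 0.1402] 111
scene0 beaker rim [0.6122 0.1133 0.2006] 512
m1 beaker rim [0.6124 0.1111 0.2012] 507
  pin top [0.1391 0.1399 0.1424] [0.4919 0.0766 0.1374] 118
```

View pics/z_m1.png

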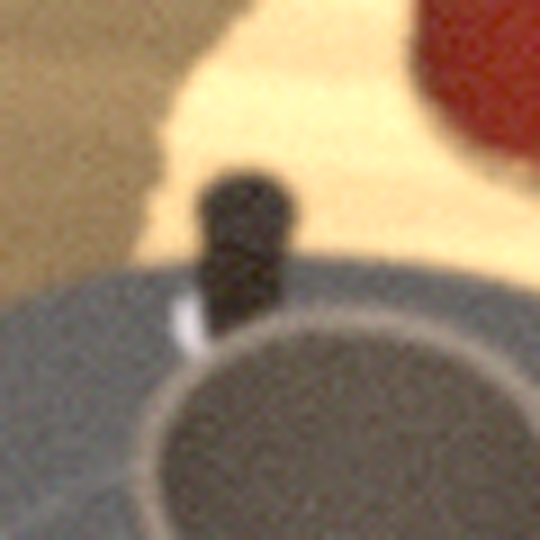

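View pics/z_m1t.png

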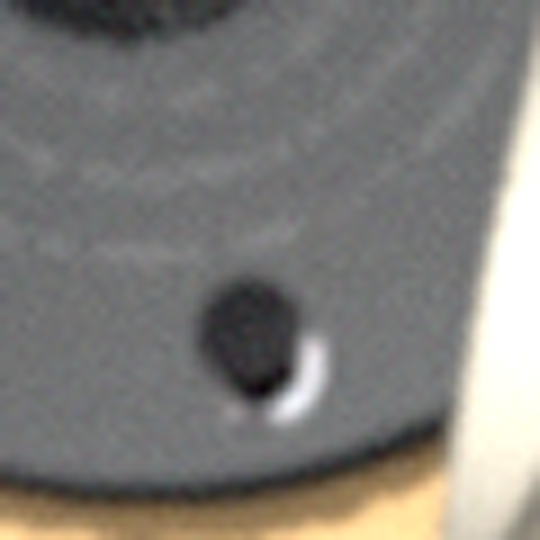

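The button top is at 0.140 m, which is exactly home. Both crops show the collar on the head, and the beaker rim is within about 2 mm of before. I'll hand in.

```bash
python3 -c "
from bench import robot; print(robot.hand_in())"
```

```text
the job is handed in; nothing more can be done
None
```

The wheel is locked. I took the pin from the tool block and put it through the head until it bore on the plate (about 7 N). I then drew the head round slowly, clockwise from above, for about 41°. There it gave way: the vertical force fell from 7 N to 1.7 N and the drag from 6 N to 2 N. I stopped there, pushed the pin home and let go. The job was handed in at about 17.5 s, with the arm clear of everything.

- **Pin:** its travel from the plate to the stop was 13.0 mm, as specified. The last push reached 12 N with the collar on the head. The button top measures 0.139–0.141 m in the two cameras, against 0.140 m expected.
- **Beaker:** it is upright and central; its rim centre moved about 2 mm as the head turned.
- **Other items:** everything looks unmoved in the last pictures, though the arm hid most of the small cup in the top view.
- **Disagreement:** the scene camera read about 3 mm off in y against the arm. I allowed for this when lining up the hole.

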